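# Gauge the valve ball, then show it to the inspection mirror

## Robot

A 6-joint arm with a two-finger parallel gripper is mounted at the origin on the work surface. World frame = base frame: x ahead of the robot, y to its left, z up, the work surface at z = 0. Lengths are in m, angles in rad, forces in N, time in s.
With the tool pointing down it reaches from about 0.35 to 0.85 m from the base axis. Payload 8.1 kg.
Tool frame: the origin (TCP) lies at the centre of the arm's flange, where the gripper is bolted on; the fingertips stand 186 mm ahead of it and the grasp point (between the pads) lies 167 mm ahead of it; z points along the fingers, y is the line along which they close (so a half turn about z gives the same grasp; the last joint's range is limited). The gripper opens to 93 mm and grips with 3 to 60 N. Pads are 15 mm wide; open, the fingers measure 128 mm over their backs; the gripper's body (75 mm by 188 mm) begins 65 mm behind the grasp point.
Start: joints at [-1.391, 0.13, 1.488, -0, 1.523, -0.085], TCP at [0.157, -0.579, 0.405] pointing down, gripper open.
Joint ranges: [-2.96, 2.96], [-0.89, 2.26], [0.02, 2.5], [-1.34, 4.48], [0, 2.73], [-2.66, 2.66]. Speed limits (rad/s): [2.39, 2.39, 2.79, 3.14, 3.14, 3.14].

## Interface

Orientations are given as a rotation vector (axis times angle).
In Python, from plant import robot gives the robot as it stands.
- The arm moves only by the tool apply_moves, never from a script. Its argument "series" is a list of rows, each a list of 2 entries, a list of its own where there are three numbers: the shift along the tool's x, y, z in mm, then the turn, a rotation vector about the tool's x, y, z in rad. A call has 1 to 12 rows; each row shifts and turns the commanded pose from where the row before left it, along the tool's axes as they then stand; what a row does not reach is not made up. A row lasts 1/12 s, in which the tool goes at most 41.7 mm and 7.16 degrees, less where a joint would pass 70% of its speed; a pose out of reach is approached as far as the arm can. A call is refused whole if a number of a shift passes 41.7 or a number of a turn 0.125, either way. A call with a gripper value outside its range is refused whole. "claw" is the opening, from 0 (shut) to 1 (fully open), set as the call begins (left out, the last holds). The fingers move at their own pace and stop on an object; "newtons" is the grip in N (left out, the last holds). Time passes only in rows, so rows that do not move let the fingers close. It gives the time, the measured TCP pose, the force, the opening and the grip force at its end, in the units of the state.
- robot.read_state(): the state, without advancing time (a new reading comes with each control period).
- robot.read_camera(name): name is "side" or "top" or "wrist"; returns (picture, depth): 400x640x3 uint8, blue, green, red; 400x640 float32, m along the optical axis (not along the pixel's ray), 0 where there is no reading.
- robot.calibration(name): a dict with "fx", "fy", "cx", "cy" (pixels), "extrinsics" (4x4, takes a point from world to camera coordinates). Camera axes: x right, y down, z forward; pixel columns grow to the right and rows downward; lengths in m; the calibration is good to about 2 mm. A picture is of the moment at which its call begins: read the wrist's pose just before it. calibration takes no time and is no camera call; for the wrist camera it gives the pose at the moment of the call.
- robot.close_job(): hands the job in; it is judged then, once.
The state is a dict: "t": time; "q": joint angles; "dq": joint speeds; "joint_torque": joint torques, N m; "tool_pos": TCP position; "orientation": TCP orientation; "force": force on the tool from outside, world axes, zero at the start; "wrist_torque": the same for the moment, N m; "opening": finger opening in m; "gripper_force": force on a finger pad.
Only numpy, scipy, OpenCV 4.12 (cv2) and the standard library are available. Lean on these libraries where they do the work, as an engineer would, in place of code of your own. Each camera call takes 0.05 s, during which the arm holds its last target. There are 200 camera calls.

## Task

Push the bench gauge's knob down until its sprung foot rests on the ball in the dish, hold it there for a moment and let it spring back up. Then lift the dish by its handle, draw it out from under the gauge and turn it a quarter turn, so that the handle points straight away from the inspection mirror and the ball stands in front of the middle of the mirror, at its height and roughly a hand's breadth (10 to 17 cm) from it. Keep the ball in the middle of the dish without touching it, leave the jar, wrench and level where they are, and finish still holding the dish level and still.

Things in the scene. Friction and masses are not known exactly. Their poses are not given: they have to be found in the camera images.
- gauge: Fixed bench gauge; origin on the bench under the foot's axis. Base x -45 to 105 mm, 90 wide, 15 high; round anvil under the foot (radius 28, top 45 mm above the bench), where the dish starts; column (radius 9, 152 high) at x = 85 carrying an arm (30 wide, height 118 to 140) that reaches to x = -18. Open on its -x side, which faces the robot within 9 degrees; the dish handle sticks out there.
- foot (a joint): The gauge's sprung vertical slide: 0 = up at rest, grows in m as it is pushed down, stop at 0.034. Takes about 1 N to start and 3.5 N where the foot meets the ball (reading about 0.026); springs back up when let go. Height of the foot's flat underside (radius 11 mm) above the bench = 0.098 - reading.
- foot_knob (a point): Centre of the top of the gauge's black push knob (radius 15 mm) on the upper end of the slide, directly above the foot; 199 mm above the bench at rest. The knob moves down with the slide.
- dish: Loose round aluminium dished plate, radius 39 mm, 14 high, about 110 g, with a straight handle along its -x. Origin: centre of its underside, z up. Its inner floor is a cone, 8 degrees steep, lowest (5 mm above the underside) in the middle: the ball stays there if tilt is well under 8 degrees and there are no jerks. Starts standing free on the anvil, handle along the gauge's -x.
- dish_grip (a point): Centre of the black grip block on the dish handle: 42 mm long (along the handle), 16 mm wide, 22 mm high; 97 mm from the dish's centre along the dish's -x, 5 mm above the level of the dish's underside. At the start it overhangs the bench freely, its underside 39 mm above the bench.
- dish_centre (a point): On the dish's axis, 16 mm above its underside: where the centre of the ball is when the ball is in the middle.
- ball_center (a point): Centre of the loose polished steel ball (22 mm diameter, about 44 g) lying in the dish. Its top is about 72 mm above the bench at the start.
- mirror_centre (a point): Centre of the round two-sided inspection mirror (radius 42 mm, 8 thick), 95 mm above the bench on a thin post with a round foot (radius 30); fixed, upright. Its faces look along its +y and -y. It stands about 250 mm left or right of the gauge and 150 to 190 mm nearer to the robot, its faces parallel to the gauge's x axis.
- jar: Bystander: glass jar of brass washers with a steel lid, radius 30 mm, 79 mm high, loose; origin at the centre of its underside. It stands on the other side from the mirror.
- wrench: Bystander: red pipe wrench lying at the right of the gauge, about 250 mm long, 18 mm high, loose; origin near its middle on the bench, long axis x.
- level: Bystander: small green level, 160 x 22 x 40 mm, standing on its edge at the left of the gauge, loose; origin at the centre of its underside, long axis x.
Not all that is in view belongs to the job. What is meant by the gauge is not yellow, and is the larger of those in its own colour.

How it is judged:
By the outcome, as a careful person would: the job done as asked, in the order asked, and still so for the second after the job is handed in, while the arm keeps its last pose, push and grip.
It also fails if it takes over 64 s, if anything falls off the work surface, if the arm or the gripper's body presses on something with over 40 N, if the wrist force passes 120 N, or if a joint passes its speed limit or range.

## Working session

There is one attempt and no reset: what is moved stays moved. The work goes in short steps, Python scripts to look and compute and a tool call to move; the robot and the scene stay as the last step left them, time stands still between calls to the robot, and variables do not carry over. Pictures are saved under pics/ and viewed, at most 10 in all, crops included, and the job is handed in when it is done.

Besides the shell and the picture viewer there is one more tool, called after "Request:" as name(argument=value, ...), one argument or row to a line, values as JSON. apply_moves: Moves the arm, as the interface text tells. Its arguments: {"type":"object","properties":{"series":{"type":"array"},"claw":{"type":"number"},"newtons":{"type":"number"}},"required":["series"]}

```bash
mkdir -p pics; cat > h.py <<'E'
import numpy as np, cv2
from scipy.spatial.transform import Rotation as R
from plant import robot
def grab(n):
    c=robot.calibration(n); im,d=robot.read_camera(n); return c,im,d
def cloud(c,d):
    v,u=np.mgrid[:d.shape[0],:d.shape[1]]
    P=np.stack([(u-c['cx'])/c['fx']*d,(v-c['cy'])/c['fy']*d,d],-1)
    E=np.array(c['extrinsics']); W=(P-E[:3,3])@E[:3,:3]
    W[d<=0]=np.nan; return W
E
python3 - <<'E'
from h import *
for n in ('side','top'):
    c,im,d=grab(n); cv2.imwrite(f'pics/{n}0.png',im); np.savez(f'{n}0.npz',W=cloud(c,d),im=im)
    E=np.array(c['extrinsics']); print(n,c['fx'],-E[:3,:3].T@E[:3,3],E[2,:3])
s=robot.read_state(); print({k:np.round(v,3) for k,v in s.items()})
E
```

```text
side 485.1453389902301 [0.04944437 0.79795626 0.73789444] [ 0.43177468 -0.73831545 -0.51813215]
top 440.7223788446661 [ 0.28763529 -0.03732008  1.32336097] [ 0.20870934 -0.00531973 -0.97796325]
{'t': np.float64(0.1), 'q': array([-1.391,  0.131,  1.489, -0.   ,  1.523, -0.085]), 'dq': array([-0.   , -0.001, -0.004, -0.   , -0.001,  0.001]), 'joint_torque': array([ 2.0000e-03, -5.6134e+01, -4.9310e+01,  7.7000e-02,  2.9000e-02,
       -0.0000e+00]), 'tool_pos': array([ 0.157, -0.579,  0.404]), 'orientation': array([-3.112, -0.414,  0.   ]), 'force': array([-0.27 , -0.212, -0.007]), 'wrist_torque': array([-0.01 ,  0.087,  0.037]), 'gripper_force': np.float64(0.0), 'opening': np.float64(0.093)}
```

View pics/side0.png

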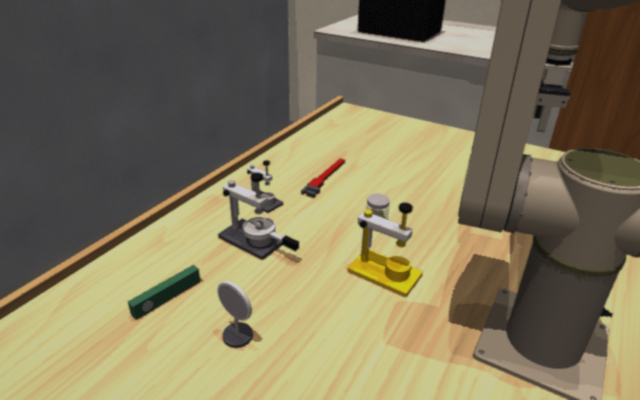

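View pics/top0.png

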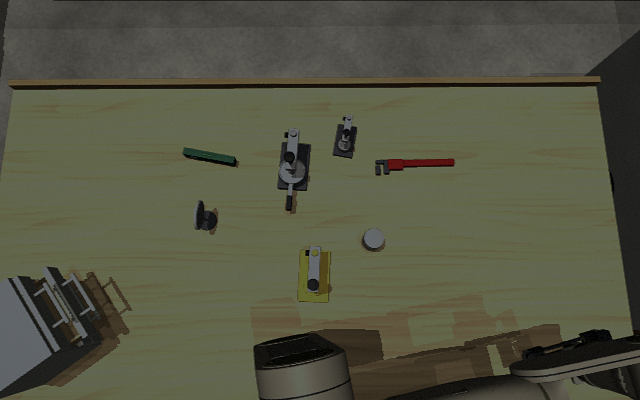

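Candidates in the top view are the large dark-grey gauge with the dish (293,165), a small grey one (346,137) and a yellow one (314,275). By the description I choose (293,165). The mirror is at (203,215), to the left, and the jar at (374,239). Next I'll check with a crop and measure.

```bash
python3 - <<'E'
from h import *
a=np.load('top0.npz'); im=a['im']; W=a['W']; b=np.load('side0.npz'); V=b['W']
c1=cv2.resize(im[120:220,260:370],None,fx=5,fy=5,interpolation=2)
c2=cv2.resize(b['im'][155:265,205:315],None,fx=4.5,fy=4.5,interpolation=2)
h=min(len(c1),len(c2));
x=np.hstack([cv2.resize(c1,(400,int(400*c1.shape[0]/c1.shape[1])))[:360],cv2.resize(c2,(400,400))[:360]]); cv2.imwrite('pics/crop0.png',cv2.convertScaleAbs(x,alpha=1.5))
def rep(nm,m,W):
    P=W[m]; P=P[~np.isnan(P).any(1)]
    print(nm,len(P),np.round(np.median(P,0),4),np.round(P.min(0),3),np.round(P.max(0),3))
    return P
for nm,W,box in(('top',W,(125,215,270,318)),('side',V,(165,260,210,305))):
    m=np.zeros(W.shape[:2],bool); m[box[0]:box[1],box[2]:box[3]]=1
    z=W[...,2]
    for lo,hi in((.19,.21),(.13,.145),(.145,.16),(.055,.075),(.05,.066),(.008,.02)):
        rep(f'{nm} {lo}-{hi}',m&(z>lo)&(z<hi),W)
for nm,W,box in(('top',a['W'],(195,235,190,222)),('side',V,(275,350,212,258))):
    m=np.zeros(W.shape[:2],bool); m[box[0]:box[1],box[2]:box[3]]=1
    z=W[...,2]
    rep('mirror '+nm,m&(z>.06)&(z<.16),W); rep('foot '+nm,m&(z>.004)&(z<.02),W)
    P=W[m&(z>.06)&(z<.15)]
    if len(P):
        q=np.linalg.svd(P-P.mean(0),full_matrices=False); print('normal',q[2][2],q[1])
E
```

```text
top 0.19-0.21 99 [0.6531 0.035  0.1979] [0.64  0.022 0.19 ] [0.669 0.048 0.203]
top 0.13-0.145 340 [0.7064 0.0306 0.1388] [0.636 0.014 0.13 ] [0.76  0.054 0.145]
top 0.145-0.16 39 [0.738  0.03   0.1511] [0.651 0.021 0.145] [0.746 0.039 0.159]
top 0.055-0.075 248 [0.6294 0.0416 0.0585] [ 0.538 -0.001  0.055] [0.689 0.074 0.075]
top 0.05-0.066 475 [0.6376 0.0405 0.0549] [ 0.538 -0.001  0.05 ] [0.689 0.074 0.065]
top 0.008-0.02 586 [0.6999 0.0126 0.0145] [ 0.542 -0.015  0.008] [0.761 0.083 0.02 ]
side 0.19-0.21 97 [0.6529 0.0433 0.1972] [0.642 0.024 0.19 ] [0.669 0.054 0.201]
side 0.13-0.145 434 [0.6942 0.0425 0.1385] [ 0.636 -0.115  0.13 ] [0.76  0.058 0.145]
side 0.145-0.16 63 [0.7342 0.0371 0.1508] [0.651 0.021 0.145] [0.749 0.045 0.159]
side 0.055-0.075 422 [0.6503 0.043  0.0588] [ 0.539 -0.128  0.055] [0.81  0.08  0.075]
side 0.05-0.066 744 [0.6464 0.0452 0.0548] [ 0.538 -0.128  0.05 ] [0.81  0.08  0.066]
side 0.008-0.02 1060 [0.7126 0.0509 0.0139] [ 0.609 -0.244  0.008] [0.961 0.086 0.02 ]
mirror top 261 [0.5143 0.2937 0.1107] [0.475 0.288 0.06 ] [0.558 0.304 0.138]
foot top 228 [0.5152 0.2887 0.0085] [0.474 0.25  0.004] [0.595 0.349 0.02 ]
normal [ 0.09892241  0.99303694 -0.06396869] [0.34810764 0.33974328 0.03428125]
mirror side 900 [0.5126 0.303  0.1023] [0.475 0.293 0.06 ] [0.558 0.308 0.137]
foot side 567 [0.5141 0.3029 0.0092] [0.488 0.269 0.004] [0.546 0.33  0.02 ]
normal [-0.06355388 -0.99750124 -0.03085754] [0.65474137 0.61952566 0.05301566]
```

View pics/crop0.png

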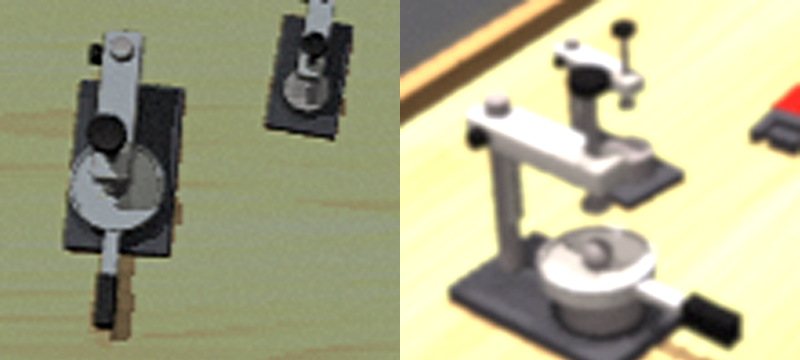

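The crop confirms the choice: the large grey gauge with ball, dish and black grip; knob at crop-left (107,133), grip at (104,300). Now refine the poses.

```bash
python3 - <<'E'
from h import *
from scipy.optimize import least_squares
A=np.load('top0.npz')['W']; B=np.load('side0.npz')['W']
def pts(W,lo,hi):
    P=W.reshape(-1,3); P=P[~np.isnan(P).any(1)]; return P[(P>lo).all(1)&(P<hi).all(1)]
for nm,W in(('top',A),('side',B)):
    P=pts(W,[.62,0,.193],[.69,.08,.21]); print(nm,'knob',np.round(cv2.minEnclosingCircle(P[:,:2].astype('f4')),4),P[:,2].max())
    P=pts(W,[.6,-.03,.11],[.8,.09,.143]); print('arm',np.round(np.array(cv2.minAreaRect((P[P[:,2]>.136][:,:2]*1000).astype('f4'))[0]),1),cv2.minAreaRect((P[P[:,2]>.136][:,:2]*1000).astype('f4'))[1:])
    P=pts(W,[.6,-.03,.011],[.77,.09,.019]); print('base',cv2.minAreaRect((P[:,:2]*1000).astype('f4')))
    P=pts(W,[.5,.0,.03],[.60,.1,.075]); P2=P[:,:2]; g=P[P[:,0]<.605]; pc=np.linalg.svd(g[:,:2]-g[:,:2].mean(0),full_matrices=False)[2][0]
    print('grip/handle',g.min(0),g.max(0),'ang',np.degrees(np.arctan(pc[1]/pc[0])), np.median(g[g[:,0]<.57],0),cv2.minAreaRect((g[g[:,0]<.578][:,:2]*1000).astype('f4')))
    P=pts(W,[.6,-.02,.055],[.71,.1,.064]); print('dish',np.round(cv2.minEnclosingCircle(P[:,:2].astype('f4')),4))
    P=pts(W,[.44,.26,.062],[.6,.34,.145]); q=np.linalg.svd(P-P.mean(0),full_matrices=False); n=q[2][2]
    print('mirror mid',(P.min(0)+P.max(0))/2,P.min(0),P.max(0))
    P=pts(W,[.46,.25,.003],[.57,.35,.018]); print('mfoot',np.round(cv2.minEnclosingCircle(P[:,:2].astype('f4')),4))
    P=pts(W,[.25,-.1,.02],[.5,.06,.35]); print('yellow',P.min(0),P.max(0)); 
    for z in np.arange(.02,.3,.03):
        Q=P[(P[:,2]>z)&(P[:,2]<z+.03)]; 
        if len(Q): print(round(z,2),np.round(Q.min(0),3),np.round(Q.max(0),3))
    P=pts(W,[.3,-.2,.06],[.6,-.08,.12]); print('jar',P.min(0),P.max(0))
E
```

```text
Traceback (most recent call last):
ValueError: setting an array element with a sequence. The requested array has an inhomogeneous shape after 1 dimensions. The detected shape was (2,) + inhomogeneous part.
```

```bash
cat > m.py <<'E'
from h import *
np.set_printoptions(precision=4,suppress=True)
A=np.load('top0.npz')['W']; B=np.load('side0.npz')['W']
def pts(W,lo,hi):
    P=W.reshape(-1,3); P=P[~np.isnan(P).any(1)]; return P[(P>lo).all(1)&(P<hi).all(1)]
circ=lambda P:[np.round(v,4) for v in cv2.minEnclosingCircle(P[:,:2].astype('f4'))]
rect=lambda P:[np.round(v,1) for v in cv2.minAreaRect((P[:,:2]*1000).astype('f4'))]
if __name__=='__main__':
  for nm,W in(('top',A),('side',B)):
    P=pts(W,[.62,0,.193],[.69,.08,.21]); print(nm,'knob',circ(P),P[:,2].max())
    print('arm',rect(pts(W,[.6,-.03,.136],[.8,.09,.143])),'coltop',circ(pts(W,[.7,-.03,.147],[.8,.09,.16])))
    print('base',rect(pts(W,[.6,-.03,.011],[.77,.09,.019])))
    g=pts(W,[.5,.0,.03],[.60,.1,.075]); pc=np.linalg.svd(g[:,:2]-g[:,:2].mean(0),full_matrices=False)[2][0]
    print('handle',g.min(0),g.max(0),'ang',np.degrees(np.arctan(pc[1]/pc[0])),'grip',rect(g[g[:,0]<.578]),rect(g[(g[:,0]<.578)&(g[:,2]>.055)]))
    print('dish',circ(pts(W,[.6,-.02,.055],[.71,.1,.064])))
    P=pts(W,[.44,.26,.062],[.6,.34,.145]); n=np.linalg.svd(P-P.mean(0),full_matrices=False)[2][2]
    print('mirror',P.min(0),P.max(0),n,rect(P)); print('mfoot',circ(pts(W,[.46,.25,.003],[.57,.35,.018])))
    P=pts(W,[.25,-.1,.02],[.5,.06,.35])
    for z in np.arange(.02,.3,.03):
        Q=P[(P[:,2]>z)&(P[:,2]<z+.03)]
        if len(Q): print(round(z,2),Q.min(0),Q.max(0))
    P=pts(W,[.3,-.2,.06],[.6,-.08,.12]); print('jar',P.min(0),P.max(0))
E
python3 m.py
```

```text
top knob [array([0.6548, 0.0356]), np.float64(0.0151)] 0.2029075374757536
arm [array([697.7,  34.8]), array([ 40. , 121.6]), np.float64(88.3)] coltop [array([0.7394, 0.0286]), np.float64(0.009)]
base [array([684.3,  33. ]), array([ 90.2, 149.5]), np.float64(85.0)]
handle [0.538  0.0369 0.0376] [0.5998 0.0547 0.0669] ang -5.153690879491976 grip [array([557.9,  45.5]), array([16. , 40.1]), np.float64(84.9)] [array([557.9,  45.5]), array([16. , 40.1]), np.float64(84.9)]
dish [array([0.6471, 0.0374]), np.float64(0.0457)]
mirror [0.4754 0.2882 0.0624] [0.5576 0.3036 0.138 ] [-0.0991 -0.9929  0.0651] [array([516.5, 295.8]), array([10.5, 82.4]), np.float64(84.7)]
mfoot [array([0.5158, 0.303 ]), np.float64(0.0687)]
0.02 [ 0.2752 -0.0692  0.02  ] [0.4106 0.012  0.0498]
0.05 [ 0.2919 -0.0315  0.0506] [ 0.2975 -0.0315  0.0528]
0.11 [ 0.3019 -0.0434  0.1285] [ 0.4212 -0.0055  0.14  ]
0.14 [ 0.3019 -0.0434  0.1401] [ 0.4204 -0.0109  0.1544]
0.17 [ 0.3038 -0.0399  0.193 ] [ 0.331  -0.0122  0.2   ]
0.2 [ 0.3061 -0.0373  0.2   ] [ 0.3308 -0.0123  0.2033]
jar [ 0.4215 -0.2     0.0605] [ 0.4779 -0.170
[... 476 characters left out ...]
(83.2)]
dish [array([0.6493, 0.0335]), np.float64(0.0483)]
mirror [0.4751 0.2933 0.0624] [0.558  0.3079 0.1374] [-0.0634 -0.9975 -0.0318] [array([516.5, 300.1]), array([11.3, 82.9]), np.float64(85.2)]
mfoot [array([0.5212, 0.2986]), np.float64(0.0548)]
0.02 [ 0.2911 -0.0513  0.02  ] [0.4128 0.007  0.0493]
0.05 [ 0.3909 -0.0325  0.0516] [ 0.4131 -0.0184  0.0798]
0.08 [ 0.3087 -0.0356  0.0807] [ 0.4116 -0.0112  0.1096]
0.11 [ 0.3005 -0.0424  0.1104] [0.4227 0.0006 0.14  ]
0.14 [ 0.3032 -0.0379  0.14  ] [ 0.4177 -0.0074  0.1698]
0.17 [ 0.3049 -0.0386  0.1705] [ 0.3323 -0.0057  0.1999]
0.2 [ 0.3192 -0.0128  0.2004] [ 0.3192 -0.0128  0.2004]
jar [ 0.4217 -0.2     0.0602] [ 0.4783 -0.1658  0.0817]
```

Request:
apply_moves(
  series=[
    [[0,0,-10],[0,0,0.06]],
    [[0,0,-20],[0,0,0.118]],
    [[0,0,-15],[0,0,0.118]],
    [[8,-12,0],[0,0,0.058]],
    [[16,-24,0],[0,0,0]],
    [[20,-30,0],[0,0,0]],
    [[20,-30,0],[0,0,0]],
    [[20,-30,0],[0,0,0]],
    [[20,-30,0],[0,0,0]],
    [[20,-30,0],[0,0,0]],
    [[20,-30,0],[0,0,0]],
    [[20,-30,0],[0,0,0]],
  ],
  claw=0,
  newtons=20,
)

```text
t: 1.1
tool_pos: [0.3423, -0.3466, 0.4494]
orientation: [-3.138, 0.14, 0.0]
force: [0.7, -0.4, 0.1]
opening: 0.0175
gripper_force: 0.0
```

Request:
apply_moves(
  series=[
    [[20,-30,0],[0,0,0]],
    [[20,-30,0],[0,0,0]],
    [[20,-30,0],[0,0,0]],
    [[20,-30,0],[0,0,0]],
    [[20,-30,0],[0,0,0]],
    [[20,-30,0],[0,0,0]],
    [[20,-30,0],[0,0,0]],
    [[20,-30,0],[0,0,0]],
    [[20,-30,0],[0,0,0]],
    [[20,-30,0],[0,0,0]],
    [[10,-15,0],[0,0,0]],
    [[0,0,0],[0,0,0]],
  ],
)

```text
t: 2.1
tool_pos: [0.5803, -0.0499, 0.4487]
orientation: [-3.137, 0.134, 0.002]
force: [0.3, -0.3, -0.9]
opening: 0.0004
gripper_force: 0.0
```

```bash
cat > go.py <<'E'
from h import *
import sys
# usage: go.py x y zTCP yawdeg : shift in tool axes (mm), turn (rad)
s=robot.read_state(); Rt=R.from_rotvec(s['orientation']); p=np.array(s['tool_pos'])
x,y,z,w=map(float,sys.argv[1:5])
T=R.from_euler('z',w,degrees=True)*R.from_euler('x',180,degrees=True)
M=Rt.as_matrix()
print('t',s['t'],'pos',np.round(p,4),'xaxis yaw',np.degrees(np.arctan2(M[1,0],M[0,0])),'zaxis',M[:,2].round(4),'F',np.round(s['force'],2),'open',s['opening'],'gf',s['gripper_force'],'q6',s['q'][5])
print('shift mm',(M.T@(np.array([x,y,z])-p)*1000).round(1),'turn',(Rt.inv()*T).as_rotvec().round(4))
E
python3 go.py .655 .0367 .395 -5.1
```

```text
t 2.1 pos [ 0.5803 -0.0499  0.4487] xaxis yaw -4.888604703298252 zaxis [-0.001   0.0013 -1.    ] F [ 0.27 -0.31 -0.94] open 0.00041537991937890234 gf 0.0 q6 1.4819995307046998
shift mm [ 67.1 -92.6  53.7] turn [-0.0013  0.0011  0.0037]
```

Request:
apply_moves(
  series=[
    [[15,-21,0],[0,0,0]],
    [[20,-28,0],[0,0,0]],
    [[20,-28,0],[0,0,0]],
    [[12,-15,0],[0,0,0]],
    [[0,0,15],[0,0,0]],
    [[0,0,20],[0,0,0]],
    [[0,0,13],[0,0,0]],
    [[0,0,0],[0,0,0]],
    [[0,0,0],[0,0,0]],
    [[0,0,0],[0,0,0]],
  ],
)

```text
t: 2.93
tool_pos: [0.6538, 0.032, 0.4027]
orientation: [3.138, -0.141, 0.001]
force: [0.4, 0.9, -0.2]
opening: 0.0005
gripper_force: 0.0
```

```bash
python3 go.py .655 .0367 .387 -5.1
```

```text
t 2.9333 pos [0.6538 0.032  0.4027] xaxis yaw -5.148712440098864 zaxis [ 8.e-04 -1.e-04 -1.e+00] F [ 0.41  0.91 -0.16] open 0.0004942447814315087 gf 0.0 q6 1.6312550780239257
shift mm [ 0.8 -4.8 15.7] turn [ 0.     -0.0008 -0.0009]
```

Request:
apply_moves(
  series=[
    [[1,-4.5,4],[0,0,0]],
    [[0,0,6],[0,0,0]],
    [[0,0,6],[0,0,0]],
    [[0,0,3],[0,0,0]],
    [[0,0,3],[0,0,0]],
    [[0,0,3],[0,0,0]],
    [[0,0,3],[0,0,0]],
    [[0,0,0],[0,0,0]],
    [[0,0,0],[0,0,0]],
    [[0,0,0],[0,0,0]],
  ],
)

```text
t: 3.77
tool_pos: [0.6551, 0.037, 0.3739]
orientation: [-3.138, 0.14, 0.0]
force: [-2.0, 1.7, 1.8]
opening: 0.0003
gripper_force: 1.0
```

Request:
apply_moves(
  series=[
    [[0,0,2],[0,0,0]],
    [[0,0,2],[0,0,0]],
    [[0,0,2],[0,0,0]],
    [[0,0,1],[0,0,0]],
    [[0,0,0],[0,0,0]],
    [[0,0,0],[0,0,0]],
    [[0,0,0],[0,0,0]],
  ],
)

```text
t: 4.35
tool_pos: [0.6553, 0.0369, 0.3669]
orientation: [3.138, -0.14, 0.0]
force: [0.9, 0.6, 2.9]
opening: 0.0005
gripper_force: 1.4
```

```bash
python3 go.py .655 .0367 .359 -5.1
```

```text
t 4.35 pos [0.6553 0.0369 0.3669] xaxis yaw -5.110179272645076 zaxis [ 3.e-04 -0.e+00 -1.e+00] F [0.92 0.55 2.94] open 0.0005282882114569333 gf 1.381332571618259 q6 1.6381973916289105
shift mm [-0.2  0.2  7.9] turn [ 0.     -0.0003 -0.0002]
```

Request:
apply_moves(
  series=[
    [[0,0,1.5],[0,0,0]],
    [[0,0,1.5],[0,0,0]],
    [[0,0,1.5],[0,0,0]],
    [[0,0,1],[0,0,0]],
    [[0,0,0],[0,0,0]],
    [[0,0,0],[0,0,0]],
    [[0,0,0],[0,0,0]],
  ],
)

```text
t: 4.93
tool_pos: [0.6552, 0.0369, 0.3614]
orientation: [-3.138, 0.14, -0.0]
force: [1.1, 0.1, 2.1]
opening: 0.0005
gripper_force: 1.7
```

Request:
apply_moves(
  series=[
    [[0,0,0.5],[0,0,0]],
    [[0,0,0.5],[0,0,0]],
    [[0,0,0],[0,0,0]],
    [[0,0,0],[0,0,0]],
    [[0,0,0],[0,0,0]],
  ],
)

```text
t: 5.35
tool_pos: [0.6553, 0.0369, 0.3603]
orientation: [-3.138, 0.14, -0.0]
force: [1.0, -0.2, 2.8]
opening: 0.0004
gripper_force: 1.7
```

```bash
python3 - <<'E'
from h import *
from m import pts,circ
c,im,d=grab('side'); W=cloud(c,d); cv2.imwrite('pics/press1.png',cv2.resize(im[150:270,200:320],None,fx=5,fy=5,interpolation=2))
s=robot.read_state(); print(s['force'],s['tool_pos'])
E
```

```text
[0.4817 1.7968 3.0634] [0.6553 0.0369 0.3603]
```

View pics/press1.png

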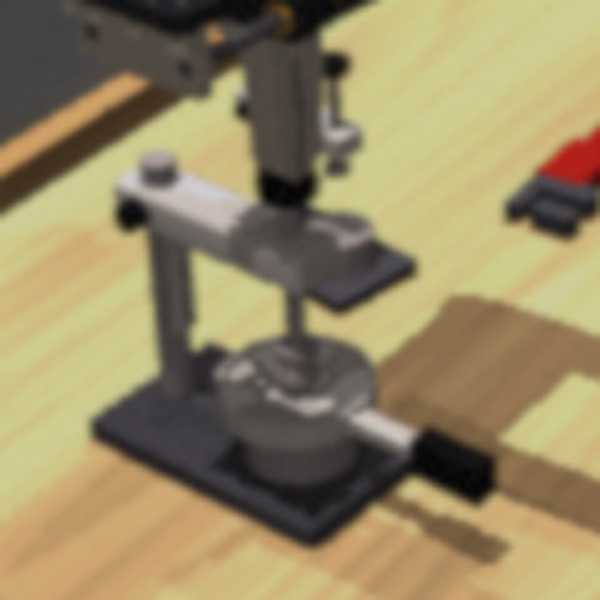

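The fingers press the knob (285,190 in the crop) and the foot is just above or on the ball (295,360). I continue in 0.5 mm steps.

Request:
apply_moves(
  series=[
    [[0,0,0.5],[0,0,0]],
    [[0,0,0.5],[0,0,0]],
    [[0,0,0],[0,0,0]],
    [[0,0,0],[0,0,0]],
    [[0,0,0],[0,0,0]],
  ],
)

```text
t: 5.82
tool_pos: [0.6552, 0.0369, 0.3594]
orientation: [-3.138, 0.14, -0.0]
force: [1.3, 0.2, 5.2]
opening: 0.0006
gripper_force: 2.2
```

Request:
apply_moves(
  series=[
    [[0,0,0.5],[0,0,0]],
    [[0,0,0],[0,0,0]],
    [[0,0,0],[0,0,0]],
    [[0,0,0],[0,0,0]],
  ],
)

```text
t: 6.15
tool_pos: [0.6552, 0.0369, 0.3593]
orientation: [3.138, -0.14, 0.001]
force: [0.4, 1.2, 6.7]
opening: 0.0002
gripper_force: 3.2
```

```bash
python3 - <<'E'
from h import *
F=[];z=[]
for i in range(4):
    robot.read_camera('side'); s=robot.read_state(); F.append(s['force']); z.append(s['tool_pos'][2])
print(np.round(F,2),z)
E
```

```text
[[ 0.74  1.03  5.48]
 [ 0.58  1.07  5.82]
 [-0.03  0.66  6.51]
 [ 0.95  0.97  6.69]] [np.float64(0.35921796409473744), np.float64(0.35924755821240284), np.float64(0.3592389746552779), np.float64(0.35921373071064705)]
```

Contact: the force has risen to about 6 N and the descent has stopped. I hold, then release.

Request:
apply_moves(
  series=[
    [[0,0,0],[0,0,0]],
    [[0,0,0],[0,0,0]],
    [[0,0,0],[0,0,0]],
    [[0,0,0],[0,0,0]],
    [[0,0,0],[0,0,0]],
    [[0,0,0],[0,0,0]],
    [[0,0,0],[0,0,0]],
    [[0,0,0],[0,0,0]],
    [[0,0,-1],[0,0,0]],
    [[0,0,-2],[0,0,0]],
    [[0,0,-3],[0,0,0]],
    [[0,0,-4],[0,0,0]],
  ],
)

```text
t: 7.35
tool_pos: [0.6551, 0.0369, 0.3685]
orientation: [3.138, -0.14, -0.001]
force: [2.7, 1.0, 2.8]
opening: 0.0005
gripper_force: 1.2
```

Request:
apply_moves(
  series=[
    [[0,0,-4],[0,0,0]],
    [[0,0,-4],[0,0,0]],
    [[0,0,-4],[0,0,0]],
    [[0,0,-4],[0,0,0]],
    [[0,0,-8],[0,0,0]],
    [[0,0,-14],[0,0,0]],
    [[0,0,-16],[0,0,0]],
    [[0,0,-10],[0,0,0]],
    [[-8,0,0],[0,0,0]],
    [[-16,0,0],[0,0,0]],
    [[-20,0,0],[0,0,0]],
    [[-20,0,0],[0,0,0]],
  ],
)

```text
t: 8.35
tool_pos: [0.5908, 0.0426, 0.4333]
orientation: [3.138, -0.14, 0.0]
force: [-0.8, -0.4, 0.2]
opening: 0.0002
gripper_force: 0.0
```

Request:
apply_moves(
  series=[
    [[-20,0,0],[0,0,0]],
    [[-13,0,0],[0,0,0]],
    [[0,0,0],[0,0,0]],
    [[0,0,0],[0,0,0]],
    [[0,0,0],[0,0,0]],
    [[0,0,0],[0,0,0]],
  ],
  claw=1,
)

```text
t: 8.85
tool_pos: [0.5592, 0.0454, 0.4329]
orientation: [3.138, -0.14, 0.001]
force: [0.4, 0.3, 0.4]
opening: 0.0359
gripper_force: 0.0
```

```bash
python3 go.py .558 .0465 .217 -5.1; python3 - <<'E'
from h import *
from m import pts,rect,circ
c,im,d=grab('wrist'); W=cloud(c,d)
cv2.imwrite('pics/wrist1.png',im)
P=pts(W,[.62,0,.18],[.69,.08,.21]); 
if len(P): print('knob top',P[:,2].max(),circ(P))
g=pts(W,[.53,.02,.04],[.59,.08,.075]); 
if len(g): print('grip',rect(g[g[:,0]<.578]),g.min(0),g.max(0))
c,im,d=grab('side'); W=cloud(c,d)
P=pts(W,[.62,0,.18],[.69,.08,.21]); print('side knob',P.max(0) if len(P) else 0)
E
```

```text
t 8.85 pos [0.5592 0.0454 0.4329] xaxis yaw -5.121592180325309 zaxis [ 4.e-04 -0.e+00 -1.e+00] F [0.39 0.31 0.43] open 0.0358899091602406 gf 0.0 q6 1.6498703079010264
shift mm [ -1.4  -1.  215.9] turn [-0.     -0.0004 -0.0004]
knob top 0.20075542995278686 [array([0.657 , 0.0368]), np.float64(0.015)]
grip [array([559.4,  46.7]), array([15.2, 38.2]), np.float64(85.2)] [0.5399 0.0372 0.0445] [0.59   0.0558 0.0629]
side knob [0.6693 0.0543 0.2003]
```

View pics/wrist1.png

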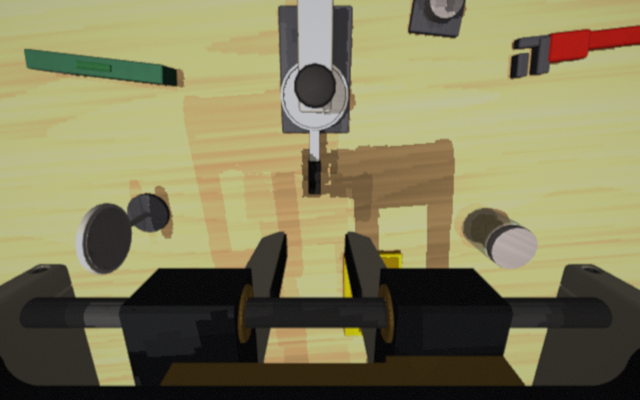

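The wrist view shows the grip at (315,178), centred between the fingers; the knob is back up (top at 0.200 m). Now I descend.

Request:
apply_moves(
  series=[
    [[-0.8,-1.2,5],[0,0,0]],
    [[0,0,15],[0,0,0]],
    [[0,0,22],[0,0,0]],
    [[0,0,22],[0,0,0]],
    [[0,0,22],[0,0,0]],
    [[0,0,22],[0,0,0]],
    [[0,0,15],[0,0,0]],
    [[0,0,7],[0,0,0]],
    [[0,0,0],[0,0,0]],
    [[0,0,0],[0,0,0]],
    [[0,0,0],[0,0,0]],
  ],
)

```text
t: 9.87
tool_pos: [0.5585, 0.0468, 0.3041]
orientation: [-3.138, 0.14, -0.003]
force: [0.9, -0.2, 0.4]
opening: 0.0928
gripper_force: 0.0
```

```bash
python3 go.py .5585 .0466 .217 -5.1; python3 - <<'E'
from h import *
from m import pts,rect
c,im,d=grab('wrist'); E=np.array(c['extrinsics']); print('cam',-E[:3,:3].T@E[:3,3]); W=cloud(c,d)
cv2.imwrite('pics/wrist2.png',im)
g=pts(W,[.53,.02,.04],[.585,.08,.075]); 
if len(g): print('grip',rect(g[g[:,0]<.578]),g.min(0),g.max(0))
E
```

```text
t 9.8667 pos [0.5585 0.0468 0.3041] xaxis yaw -5.111995701145195 zaxis [ 0.002  0.    -1.   ] F [ 0.85 -0.22  0.43] open 0.09284740783419054 gf 0.0 q6 1.6521975254268244
shift mm [-0.2  0.3 87.1] turn [-0.0002 -0.002  -0.0002]
cam [0.6398 0.039  0.284 ]
grip [array([559.8,  46.2]), array([15.4, 37.8]), np.float64(84.4)] [0.5408 0.0367 0.0416] [0.585  0.0556 0.0628]
```

View pics/wrist2.png

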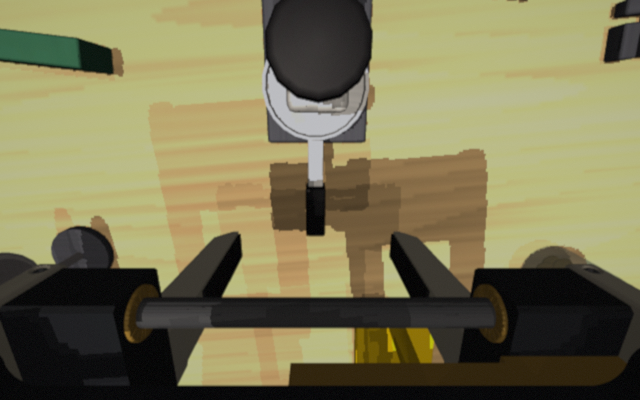

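The grip is at (316,208), well aligned. The wrist camera sits 81 mm ahead of the tool and could foul the knob on the way down. So I lean the tool back 12° before descending.

Request:
apply_moves(
  series=[
    [[-8,0,0],[0,0.05,0]],
    [[-9,0,0],[0,0.053,0]],
    [[-9,0,0],[0,0.053,0]],
    [[-9,0,0],[0,0.053,0]],
    [[0,0,0],[0,0,0]],
    [[0,0,0],[0,0,0]],
    [[0,0,0],[0,0,0]],
  ],
)

```text
t: 10.5
tool_pos: [0.5238, 0.0499, 0.3012]
orientation: [3.112, -0.139, 0.327]
force: [1.1, -1.0, -0.2]
opening: 0.093
gripper_force: 0.0
```

```bash
cat > go2.py <<'E'
from h import *
import sys
# grasp x y z, yaw deg, tilt deg
s=robot.read_state(); Rt=R.from_rotvec(s['orientation']); p=np.array(s['tool_pos']); M=Rt.as_matrix()
x,y,z,w,a=map(float,sys.argv[1:6])
T=R.from_euler('z',w,degrees=True)*R.from_euler('x',180,degrees=True)*R.from_euler('y',a,degrees=True)
tp=np.array([x,y,z])-.167*T.as_matrix()[:,2]
print('t',round(s['t'],2),'grasp',(p+.167*M[:,2]).round(4),'yaw',np.degrees(np.arctan2(M[1,0],M[0,0])).round(2),'tilt z-axis',M[:,2].round(4),'F',np.round(s['force'],2),'T',np.round(s['wrist_torque'],2),'open',round(s['opening'],4),'gf',round(s['gripper_force'],1),'q6',round(s['q'][5],2))
print('world mm',((tp-p)*1000).round(1),'tool shift mm',(M.T@(tp-p)*1000).round(1),'turn',(Rt.inv()*T).as_rotvec().round(4),'up in tool',(M.T@[0,0,1]).round(4))
E
python3 go2.py .559 .0464 .05 -5.1 12
```

```text
t 10.5 grasp [0.5584 0.0468 0.1379] yaw -5.11 tilt z-axis [ 0.2072 -0.0184 -0.9781] F [ 1.06 -0.97 -0.17] T [ 0.02  0.08 -0.01] open 0.093 gf 0.0 q6 1.67
world mm [  0.6  -0.4 -87.9] tool shift mm [-17.7   0.4  86.1] turn [-0.0001 -0.0001 -0.0002] up in tool [ 2.080e-01 -2.000e-04 -9.781e-01]
```

Request:
apply_moves(
  series=[
    [[-2,0.4,10],[0,0,0]],
    [[-4,0,18],[0,0,0]],
    [[-4,0,18],[0,0,0]],
    [[-4,0,18],[0,0,0]],
    [[-2,0,12],[0,0,0]],
    [[-1.5,0,7],[0,0,0]],
    [[-0.2,0,3],[0,0,0]],
    [[0,0,0],[0,0,0]],
    [[0,0,0],[0,0,0]],
    [[0,0,0],[0,0,0]],
  ],
)

```text
t: 11.33
tool_pos: [0.5244, 0.0495, 0.2132]
orientation: [3.112, -0.139, 0.329]
force: [0.4, -0.1, 0.8]
opening: 0.0929
gripper_force: 0.0
```

```bash
python3 go2.py .559 .0464 .05 -5.1 12; python3 - <<'E'
from h import *
from m import pts,rect
c,im,d=grab('wrist'); W=cloud(c,d)
cv2.imwrite('pics/wrist3.png',im)
E
```

```text
t 11.33 grasp [0.5592 0.0464 0.0499] yaw -5.11 tilt z-axis [ 0.2083 -0.0185 -0.9779] F [ 0.39 -0.11  0.75] T [0.07 0.05 0.01] open 0.0929 gf 0.0 q6 1.68
world mm [ 0.  -0.   0.1] tool shift mm [ 0.1 -0.  -0.1] turn [-0.0001 -0.0012 -0.0002] up in tool [ 2.091e-01 -1.000e-04 -9.779e-01]
```

View pics/wrist3.png

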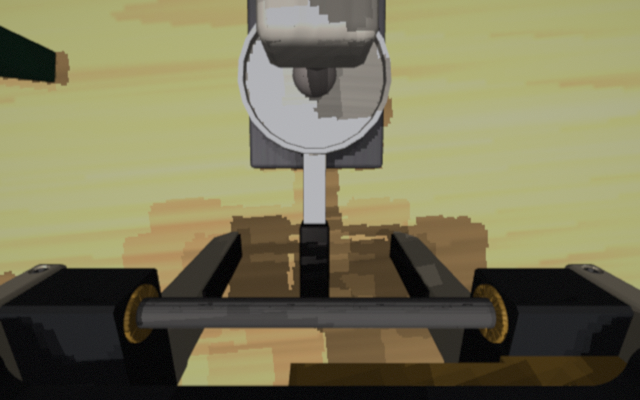

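The ball (314,80) is central in the dish and the grip (314,260) is centred between the fingers. I close in stages.

Request:
apply_moves(
  series=[
    [[0,0,0],[0,0,0]],
    [[0,0,0],[0,0,0]],
    [[0,0,0],[0,0,0]],
    [[0,0,0],[0,0,0]],
    [[0,0,0],[0,0,0]],
    [[0,0,0],[0,0,0]],
    [[0,0,0],[0,0,0]],
    [[0,0,0],[0,0,0]],
    [[0,0,0],[0,0,0]],
  ],
  claw=0.22,
  newtons=5,
)

```text
t: 12.13
tool_pos: [0.5237, 0.0495, 0.2121]
orientation: [3.112, -0.139, 0.326]
force: [-0.3, -0.2, -0.3]
opening: 0.0375
gripper_force: 0.0
```

Request:
apply_moves(
  series=[
    [[0,0,0],[0,0,0]],
    [[0,0,0],[0,0,0]],
    [[0,0,0],[0,0,0]],
    [[0,0,0],[0,0,0]],
    [[0,0,0],[0,0,0]],
    [[0,0,0],[0,0,0]],
  ],
  claw=0.1,
  newtons=5,
)

```text
t: 12.63
tool_pos: [0.5237, 0.0495, 0.2121]
orientation: [3.112, -0.139, 0.326]
force: [0.0, 0.0, 0.5]
opening: 0.0157
gripper_force: 5.0
```

Request:
apply_moves(
  series=[
    [[0,0,0],[0,0,0]],
    [[0,0,0],[0,0,0]],
    [[0,0,0],[0,0,0]],
    [[0,0,0],[0,0,0]],
    [[0,0,0],[0,0,0]],
    [[0,0,0],[0,0,0]],
  ],
  claw=0,
  newtons=50,
)

```text
t: 13.13
tool_pos: [0.5237, 0.0495, 0.2122]
orientation: [3.112, -0.139, 0.326]
force: [0.2, 1.0, -0.0]
opening: 0.0157
gripper_force: 50.0
```

```bash
python3 go2.py .559 .0464 .065 -5.1 12
```

```text
t 13.13 grasp [0.5582 0.0464 0.0488] yaw -5.11 tilt z-axis [ 0.2066 -0.0184 -0.9782] F [ 0.22  0.98 -0.05] T [0.17 0.15 0.06] open 0.0157 gf 50.0 q6 1.68
world mm [ 0.7 -0.  16.2] tool shift mm [  4.1  -0.  -15.7] turn [-0.      0.0005 -0.0002] up in tool [ 0.2074 -0.     -0.9782]
```

Request:
apply_moves(
  series=[
    [[0.1,0,-0.5],[0,0,0]],
    [[0.2,0,-1],[0,0,0]],
    [[0.3,0,-1.5],[0,0,0]],
    [[0.4,0,-2],[0,0,0]],
    [[0.4,0,-2],[0,0,0]],
    [[0.4,0,-2],[0,0,0]],
    [[0.3,0,-1.5],[0,0,0]],
    [[0.2,0,-1],[0,0,0]],
    [[0.1,0,-0.5],[0,0,0]],
    [[0,0,0],[0,0,0]],
    [[0,0,0],[0,0,0]],
  ],
)

```text
t: 14.05
tool_pos: [0.5235, 0.0495, 0.2243]
orientation: [3.112, -0.139, 0.326]
force: [-0.5, 0.6, -1.4]
opening: 0.0156
gripper_force: 50.0
```

```bash
python3 go2.py .488 .053 .065 -5.1 12; cat > lev.py <<'E'
# dish level & ball: rim plane fit from wrist camera, in grasp-relative coords
from h import *
import sys
name=sys.argv[1]; 
s=robot.read_state(); M=R.from_rotvec(s['orientation']).as_matrix(); g=np.array(s['tool_pos'])+.167*M[:,2]
w=np.arctan2(M[1,0],M[0,0]); u=np.array([np.cos(w),np.sin(w),0]); v=np.array([-u[1],u[0],0])
c,im,d=grab(name); W=cloud(c,d); L=(W-g)@np.stack([u,v,[0,0,1]],1)
r=np.hypot(L[...,0]-.097,L[...,1])
ring=(r>.030)&(r<.046)&(abs(L[...,2]-.007)<.02)
P=L[ring]
for k in range(6):  # keep the rim's top: upper envelope plane
    A=np.c_[P[:,0]-.097,P[:,1],np.ones(len(P))]; co=np.linalg.lstsq(A,P[:,2],rcond=None)[0]; e=P[:,2]-A@co; P=P[e>-.0015] if k<5 else P
print('rim pts',len(P),'pitch deg',np.degrees(np.arctan(co[0])),'roll deg',np.degrees(np.arctan(co[1])),'rim z rel',co[2],'centre',(P.min(0)+P.max(0))/2)
b=L[(r<.022)&(L[...,2]>.009)&(L[...,2]<.035)]
if len(b)>8:
    q=np.linalg.lstsq(np.c_[2*b,np.ones(len(b))],(b**2).sum(1),rcond=None)[0]; print('ball',q[:3].round(4),'r',np.sqrt(q[3]+q[:3]@q[:3]).round(4),len(b),'med',np.median(b,0).round(4),'grasp',g.round(4))
if len(sys.argv)>2: cv2.imwrite(sys.argv[2],im)
E
python3 lev.py wrist; python3 lev.py side
```

```text
t 14.05 grasp [0.558  0.0464 0.061 ] yaw -5.11 tilt z-axis [ 0.2066 -0.0185 -0.9783] F [-0.54  0.65 -1.43] T [0.05 0.28 0.01] open 0.0156 gf 50.0 q6 1.68
world mm [-70.1   6.6   4. ] tool shift mm [-68.   -0.3 -18.5] turn [ 0.      0.0005 -0.0002] up in tool [ 0.2074 -0.     -0.9783]
rim pts 2125 pitch deg -0.37026506718262053 roll deg 0.0589986410283358 rim z rel 0.009614022659198328 centre [ 0.09482474 -0.00025987  0.01002341]
ball [ 0.0991 -0.0003  0.0123] r 0.0102 582 med [ 0.0922 -0.0003  0.0171] grasp [0.558  0.0464 0.061 ]
rim pts 55 pitch deg 0.5323756707453651 roll deg 1.9960194401764775 rim z rel 0.008793155598524557 centre [0.10211222 0.01074091 0.00971172]
ball [0.0976 0.0025 0.0138] r 0.0092 24 med [0.1001 0.0092 0.0155] grasp [0.558  0.0464 0.0609]
```

Level to within 0.4° and the ball is central. I draw it out gently.

Request:
apply_moves(
  series=[
    [[-1,-0.3,-0.2],[0,0,0]],
    [[-2,-0.6,-0.4],[0,0,0]],
    [[-2.9,-0.8,-0.6],[0,0,0]],
    [[-3.9,-1.1,-0.8],[0,0,0]],
    [[-4.9,-1.4,-1],[0,0,0]],
    [[-4.9,-1.4,-1],[0,0,0]],
    [[-4.9,-1.4,-1],[0,0,0]],
    [[-4.9,-1.4,-1],[0,0,0]],
    [[-4.9,-1.4,-1],[0,0,0]],
    [[-4.9,-1.4,-1],[0,0,0]],
    [[-4.9,-1.4,-1],[0,0,0]],
    [[-4.9,-1.4,-1],[0,0,0]],
  ],
)

```text
t: 15.15
tool_pos: [0.4745, 0.0681, 0.2241]
orientation: [3.112, -0.139, 0.327]
force: [-0.1, 0.7, -2.0]
opening: 0.0157
gripper_force: 50.0
```

Request:
apply_moves(
  series=[
    [[-4.9,-1.4,-1],[0,0,0]],
    [[-3.9,-1.1,-0.8],[0,0,0]],
    [[-2.9,-0.8,-0.6],[0,0,0]],
    [[-2,-0.6,-0.4],[0,0,0]],
    [[-1,-0.3,-0.2],[0,0,0]],
    [[0,0,0],[0,0,0]],
    [[0,0,0],[0,0,0]],
  ],
)

```text
t: 15.73
tool_pos: [0.4605, 0.0734, 0.224]
orientation: [3.112, -0.139, 0.327]
force: [0.5, 0.3, -0.8]
opening: 0.0159
gripper_force: 50.0
```

```bash
python3 lev.py wrist pics/wrist4.png;python3 go2.py .496 .067 .12 -5.1 12; python3 - <<'E'
from h import *
# constant body twist for turning about the vertical through the grasp by dth
s=robot.read_state(); M=R.from_rotvec(s['orientation']).as_matrix(); p=np.array(s['tool_pos']); g=p+.167*M[:,2]
for dth in (.008,.016,.024,.032):
    Q=R.from_rotvec([0,0,dth]); print(dth,'shift',(M.T@(g+Q.apply(p-g)-p)*1000).round(2),'turn',(M.T@[0,0,dth]).round(4))
E
```

```text
rim pts 2806 pitch deg -0.5661856915601133 roll deg -0.006886839473441477 rim z rel 0.009556197786694481 centre [ 0.0984319  -0.00023679  0.00960108]
ball [ 0.0996 -0.0002  0.0124] r 0.0105 1687 med [ 0.0972 -0.0003  0.0197] grasp [0.4951 0.0703 0.0607]
t 15.78 grasp [0.4951 0.0703 0.0606] yaw -5.12 tilt z-axis [ 0.2069 -0.0185 -0.9782] F [-0.08  0.04 -1.37] T [0.04 0.28 0.01] open 0.0159 gf 50.0 q6 1.74
world mm [ 0.8 -3.3 59.4] tool shift mm [ 13.4   3.2 -57.8] turn [ 0.      0.0002 -0.0003] up in tool [ 0.2077 -0.     -0.9782]
0.008 shift [0.   0.28 0.  ] turn [ 0.0017 -0.     -0.0078]
0.016 shift [0.   0.55 0.  ] turn [ 0.0033 -0.     -0.0157]
0.024 shift [0.01 0.83 0.  ] turn [ 0.005  -0.     -0.0235]
0.032 shift [0.02 1.11 0.  ] turn [ 0.0066 -0.     -0.0313]
```

View pics/wrist4.png

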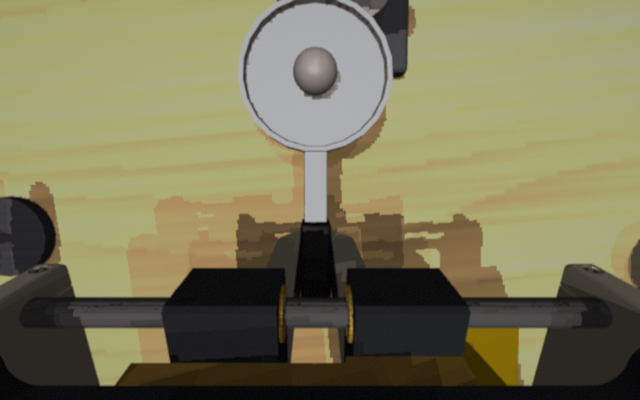

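The dish is clear of the gauge with the ball (315,72) centred in it. I raise it and turn it.

Request:
apply_moves(
  series=[
    [[0.2,0,-1],[0,0,0]],
    [[0.4,0,-2],[0,0,0]],
    [[0.8,0,-4],[0,0,0]],
    [[1.1,0,-5],[0,0,0]],
    [[1.3,0,-6],[0,0,0]],
    [[1.3,0,-6],[0,0,0]],
    [[1.3,0,-6],[0,0,0]],
    [[1.3,0,-6],[0,0,0]],
    [[1.3,0,-6],[0,0,0]],
    [[1.1,0,-5],[0,0,0]],
    [[0.8,0,-4],[0,0,0]],
    [[0.4,0,-2],[0,0,0]],
  ],
)

```text
t: 16.78
tool_pos: [0.4607, 0.0734, 0.279]
orientation: [3.112, -0.139, 0.328]
force: [0.5, 0.6, -1.7]
opening: 0.0157
gripper_force: 50.0
```

Request:
apply_moves(
  series=[
    [[0,0,0],[0,0,0]],
    [[0,0.28,0],[0.0017,0,-0.0078]],
    [[0,0.55,0],[0.0033,0,-0.0157]],
    [[0,0.83,0],[0.005,0,-0.0235]],
    [[0,1.11,0],[0.0066,0,-0.0313]],
    [[0,1.39,0],[0.0083,0,-0.0391]],
    [[0,1.39,0],[0.0083,0,-0.0391]],
    [[0,1.39,0],[0.0083,0,-0.0391]],
    [[0,1.39,0],[0.0083,0,-0.0391]],
    [[0,1.39,0],[0.0083,0,-0.0391]],
    [[0,1.39,0],[0.0083,0,-0.0391]],
    [[0,1.39,0],[0.0083,0,-0.0391]],
  ],
)

```text
t: 17.78
tool_pos: [0.4612, 0.0609, 0.2776]
orientation: [-3.068, -0.422, -0.321]
force: [0.2, -0.4, -0.3]
opening: 0.0158
gripper_force: 50.0
```

Request:
apply_moves(
  series=[
    [[0,1.39,0],[0.0083,0,-0.0391]],
    [[0,1.39,0],[0.0083,0,-0.0391]],
    [[0,1.39,0],[0.0083,0,-0.0391]],
    [[0,1.39,0],[0.0083,0,-0.0391]],
    [[0,1.39,0],[0.0083,0,-0.0391]],
    [[0,1.11,0],[0.0066,0,-0.0313]],
    [[0,0.83,0],[0.005,0,-0.0235]],
    [[0,0.55,0],[0.0033,0,-0.0157]],
    [[0,0.28,0],[0.0017,0,-0.0078]],
    [[0,0,0],[0,0,0]],
  ],
)

```text
t: 18.62
tool_pos: [0.465, 0.052, 0.2778]
orientation: [-2.954, -0.835, -0.309]
force: [-0.5, 0.7, -1.9]
opening: 0.0157
gripper_force: 50.0
```

```bash
python3 lev.py wrist;python3 go2.py .4967 .0759 .12 84.9 12
```

```text
rim pts 2764 pitch deg -0.44682209687274177 roll deg -0.030609576048872322 rim z rel 0.009544529600861317 centre [ 0.0978204  -0.00092898  0.00977261]
ball [ 0.0991 -0.0009  0.0123] r 0.0106 1683 med [ 0.0967 -0.001   0.0196] grasp [0.4945 0.0701 0.1145]
t 18.67 grasp [0.4945 0.0701 0.1145] yaw 31.53 tilt z-axis [ 0.1765  0.1085 -0.9783] F [-1.07  0.35 -0.95] T [-0.13  0.2  -0.04] open 0.0161 gf 50.0 q6 0.93
world mm [ 28.6 -10.7   5.5] tool shift mm [19.5 24.1 -1.5] turn [ 1.932e-01  6.000e-04 -9.113e-01] up in tool [ 2.072e-01 -2.000e-04 -9.783e-01]
```

Request:
apply_moves(
  series=[
    [[0,0.28,0],[0.0017,0,-0.0078]],
    [[0,0.55,0],[0.0033,0,-0.0157]],
    [[0,0.83,0],[0.005,0,-0.0235]],
    [[0,1.11,0],[0.0066,0,-0.0313]],
    [[0,1.39,0],[0.0083,0,-0.0391]],
    [[0,1.39,0],[0.0083,0,-0.0391]],
    [[0,1.39,0],[0.0083,0,-0.0391]],
    [[0,1.39,0],[0.0083,0,-0.0391]],
    [[0,1.39,0],[0.0083,0,-0.0391]],
    [[0,1.39,0],[0.0083,0,-0.0391]],
    [[0,1.39,0],[0.0083,0,-0.0391]],
    [[0,1.39,0],[0.0083,0,-0.0391]],
  ],
)

```text
t: 19.67
tool_pos: [0.4744, 0.0417, 0.2781]
orientation: [-2.695, -1.391, -0.283]
force: [0.0, 0.5, -1.6]
opening: 0.0157
gripper_force: 50.0
```

Request:
apply_moves(
  series=[
    [[0,1.39,0],[0.0083,0,-0.0391]],
    [[0,1.39,0],[0.0083,0,-0.0391]],
    [[0,1.39,0],[0.0083,0,-0.0391]],
    [[0,1.39,0],[0.0083,0,-0.0391]],
    [[0,1.39,0],[0.0083,0,-0.0391]],
    [[0,1.39,0],[0.0083,0,-0.0391]],
    [[0,1.39,0],[0.0083,0,-0.0391]],
    [[0,1.39,0],[0.0083,0,-0.0391]],
    [[0,1.39,0],[0.0083,0,-0.0391]],
    [[0,1.39,0],[0.0083,0,-0.0391]],
    [[0,1.39,0],[0.0083,0,-0.0391]],
    [[0,1.11,0],[0.0066,0,-0.0313]],
  ],
)

```text
t: 20.67
tool_pos: [0.4894, 0.0354, 0.2781]
orientation: [-2.267, -1.958, -0.238]
force: [0.0, 0.2, -1.3]
opening: 0.0156
gripper_force: 50.0
```

Request:
apply_moves(
  series=[
    [[0,0.83,0],[0.005,0,-0.0235]],
    [[0,0.55,0],[0.0033,0,-0.0157]],
    [[0,0.45,0],[0.0025,0,-0.013]],
    [[0,0.2,0],[0.001,0,-0.0055]],
    [[0,0,0],[0,0,0]],
    [[0,0,0],[0,0,0]],
    [[0,0,0],[0,0,0]],
  ],
)

```text
t: 21.25
tool_pos: [0.4912, 0.0352, 0.2781]
orientation: [-2.209, -2.018, -0.232]
force: [0.9, 0.0, -1.2]
opening: 0.0155
gripper_force: 50.0
```

```bash
python3 lev.py wrist;python3 go2.py .4967 .0759 .0835 84.9 12; python3 - <<'E'
from h import *
from m import pts,rect
c,im,d=grab('wrist'); W=cloud(c,d)
P=pts(W,[.44,.25,.085],[.6,.34,.145]); 
if len(P)>20: print('mirror wrist',len(P),P.min(0),P.max(0),rect(P),np.linalg.svd(P-P.mean(0),full_matrices=False)[2][2])
E
```

```text
rim pts 2761 pitch deg -0.4368171769087429 roll deg -0.00773236769290357 rim z rel 0.00958085195300721 centre [ 0.09658056 -0.00089908  0.00979647]
ball [ 0.0979 -0.0009  0.0124] r 0.0106 1678 med [ 0.0955 -0.001   0.0198] grasp [0.4944 0.0697 0.1148]
t 21.3 grasp [0.4944 0.0697 0.1147] yaw 84.84 tilt z-axis [ 0.0191  0.2067 -0.9782] F [ 0.88  0.92 -2.56] T [-0.29 -0.06  0.01] open 0.0158 gf 50.0 q6 -0.09
world mm [  2.4   6.2 -31.3] tool shift mm [-0.3  1.8 31.9] turn [ 0.0006  0.0003 -0.001 ] up in tool [ 2.076e-01  4.000e-04 -9.782e-01]
```

Request:
apply_moves(
  series=[
    [[0,0.1,1],[0,0,0]],
    [[0,0.2,2],[0,0,0]],
    [[0,0.2,3],[0,0,0]],
    [[0,0.2,4],[0,0,0]],
    [[0,0.2,4],[0,0,0]],
    [[-0.1,0.2,4],[0,0,0]],
    [[-0.1,0.2,4],[0,0,0]],
    [[-0.1,0.2,4],[0,0,0]],
    [[0,0.2,3],[0,0,0]],
    [[0,0.1,2],[0,0,0]],
    [[0,0,0.9],[0,0,0]],
  ],
)

```text
t: 22.27
tool_pos: [0.4935, 0.0414, 0.2464]
orientation: [-2.208, -2.018, -0.232]
force: [0.2, 0.3, -2.1]
opening: 0.0153
gripper_force: 50.0
```

Request:
apply_moves(
  series=[
    [[0,0,0],[0,0,0]],
    [[0,0,0],[0,0,0]],
    [[0,0,0],[0,0,0]],
    [[0,0,0],[0,0,0]],
    [[0,0,0],[0,0,0]],
    [[0,0,0],[0,0,0]],
  ],
)

```text
t: 22.77
tool_pos: [0.4937, 0.0413, 0.247]
orientation: [-2.209, -2.019, -0.232]
force: [0.7, 0.4, -1.5]
opening: 0.0158
gripper_force: 50.0
```

```bash
python3 lev.py wrist;python3 go2.py .4967 .0759 .0835 84.9 12; python3 lev.py top; python3 lev.py side pics/side9.png; python3 - <<'E'
from h import *
from m import pts,rect
for n in('side','top','wrist'):
    c,im,d=grab(n); W=cloud(c,d)
    P=pts(W,[.44,.26,.062],[.6,.34,.145])
    if len(P)>20: print('mirror',n,len(P),P.min(0),P.max(0),rect(P))
    b=pts(W,[.48,.145,.096],[.53,.2,.115]); 
    if len(b): print('ball pts',len(b),b.min(0),b.max(0))
    if n=='top': cv2.imwrite('pics/top9.png',cv2.resize(im[100:300,150:420],None,fx=2.9,fy=2.9))
E
```

```text
rim pts 2766 pitch deg -0.43950329274283 roll deg -0.038957366563630365 rim z rel 0.009615111661272777 centre [ 0.09658324 -0.00097464  0.0097987 ]
ball [ 0.0979 -0.0009  0.0124] r 0.0106 1684 med [ 0.0955 -0.001   0.0197] grasp [0.4969 0.0758 0.0836]
t 22.82 grasp [0.4969 0.0758 0.0836] yaw 84.86 tilt z-axis [ 0.0192  0.2067 -0.9782] F [ 1.12 -0.56 -1.47] T [-0.3  -0.05  0.  ] open 0.0159 gf 50.0 q6 -0.09
world mm [-0.1  0.  -0.1] tool shift mm [ 0.  -0.1  0.1] turn [ 0.0008  0.0003 -0.0007] up in tool [ 2.076e-01  6.000e-04 -9.782e-01]
rim pts 45 pitch deg -1.1712764341094415 roll deg -2.414424951595896 rim z rel 0.011676837894956986 centre [0.09659282 0.00206622 0.01265957]
ball [0.0982 0.0012 0.0134] r 0.0107 49 med [0.0956 0.0012 0.0191] grasp [0.4969 0.0758 0.0836]
rim pts 145 pitch deg -0.35467320446213935 roll deg -0.15266456053006236 rim z rel 0.009283308567169852 centre [0.09622157 0.00057651 0.00949047]
ball [0.1002 0.0007 0.013 ] r 0.0094 81 med [0.1029 0.0036 0.0175] grasp [0.4968 0.0758 0.0835]
mirror side 888 [0.4756 0.2939 0.0621] [0.5587 0.3076 0.1378] [array([517.2, 300.3]), array([11.3, 83.2]), np.float64(85.9)]
ball pts 68 [0.4946 0.1679 0.0967] [0.5134 0.1849 0.1072]
mirror top 257 [0.4755 0.2878 0.0622] [0.5573 0.3034 0.1408] [array([516.3, 296.6]), array([11.6, 82. ]), np.float64(84.0)]
ball pts 43 [0.4943 0.1614 0.0964] [0.5147 0.1813 0.1082]
ball pts 1642 [0.4958 0.1623 0.096 ] [0.5174 0.1832 0.1078]
```

View pics/side9.png

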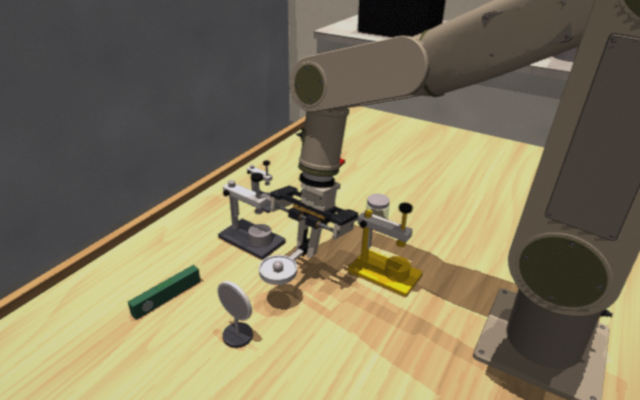

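The side view shows the dish (278,268) held level with the ball in it, in front of the mirror (235,300). The ball is 126 mm from the mirror, within about 1 mm sideways and in height. I hand the job in.

```bash
python3 -c "
from plant import robot
print(robot.close_job())"
```

```text
the job is handed in; nothing more can be done
None
```

The job is handed in: the gauge foot was pressed onto the ball, held and released, and the dish is now held level and still, handle pointing straight away from the mirror, with the ball centred about 126 mm in front of its middle (robot clock about 23 s of 64).

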